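# Hang the ear defenders on the display rail

### The job

Pick up the ear defenders standing on the counter and hang them by their headband over the horizontal rail under the small display shelf, one cup on each side of the rail and well clear of both the rail's free tip and the wooden end panel. Feel for the rail: lower them gently and upright until the band rests on it while you still hold it, then let go so that they hang still; leave the honey jar, the spoon pot and the wooden tub alone.

Things in the scene. Friction and masses are not known exactly. Their poses are not given: they have to be found in the camera images.
- headset: Ear defenders standing upright on two cups, 142 mm wide (own x), 50 deep (y), 141 high. Origin: centre of the underside, between the cups; z up. Cups 25 thick (x), 50 deep, 60 high; clear gap between them 92 mm. Straight legs at x = +-63 mm join cups and headband. About 0.14 kg.
- arch (a point): Centre of the headband's half circle, 75 mm above the headset's origin, same axes. Band in its x-z plane: inner radius 60, outer 66 mm, 30 mm wide along y (pinch across these 30 mm anywhere on the arch); underside of the crown 60 mm above this point.
- stand: Fixed display. Origin: on the counter below the rail's axis; rail along own y, robot on the -x side. Rail: steel bar, 28 mm wide, 18 high, held at y = +125 mm by an upright end panel (x -35 to 110); other end free, with a 34 mm disc at y = -96. The rail is clamped at a height NOT reported: its top is 202 to 246 mm above the counter. Base board 12 mm thick, x -40 to 110, y -60 to 140.
- shelf (a point): Middle of the lower front (-x) edge of the shelf tray over the rail, 300 mm above the counter; 35 mm towards -x and 16 mm towards +y from the stand's origin, same axes. Tray: 145 mm deep (+x), 250 mm long (y), 45 mm high, with jars up to 67 mm above this point; so the gripper must come tilted, from the -x side. Open below on the -x, +x and -y sides.
- jar: Honey jar, 72 mm diameter, 85 mm high, loose bystander. Origin: centre of its underside.
- spoon_pot: White pot, 80 mm diameter, 85 mm high, with sample spoons standing to 127 mm, loose bystander. Origin: centre of its underside.
- tub: Wooden honey tub with hoops and an arched lid handle, 172 mm diameter, 183 mm high overall, loose bystander. Origin: centre of its underside.
Mind the look-alikes: they are no part of the job. What is shaped like the headset but blue is not meant.

How it is judged (in metres and radians):
On the way, in this order (a step that is already met when the one before it is completed fails the run):
1. the ear defenders are held in the fingers, lifted clear of the counter (contact force between the fingers and headset above 1 N and height (world z) of headset above 0.02 m), for 0.2 s.
2. still held, the headband rests on the rail, astride it (contact force between the fingers and headset above 1 N and contact force between headset and stand above 0.5 N and x of headset in the frame of stand between -0.035 and 0.035 m and y of headset in the frame of stand between -0.065 and 0.09 m and z of headset in the frame of stand above 0.05 m), for 0.15 s.
At the end, for the whole second after the job is handed in: The ear defenders hang still and released on the rail, carried by the display: within 35 mm of the rail's vertical plane, 65 mm to the tip side to 90 mm to the panel side of its origin, over 50 mm above the counter, within 0.3 rad of upright and 0.4 rad of square to the rail (contact force between headset and stand above 0.3 N and x of headset in the frame of stand between -0.035 and 0.035 m and y of headset in the frame of stand between -0.065 and 0.09 m and z of headset in the frame of stand above 0.05 m and angle between headset's own z axis and vertical below 0.3 rad and angle between the y axis of headset and the y axis of stand, either way round below 0.4 rad and linear speed of headset below 0.05 m/s and angular speed of headset below 0.5 rad/s); the robot touches nothing.
It fails at once if the ear defenders pressed or knocked against the display with more than 15 N (contact force between headset and stand above 15 N).
It fails at once if the ear defenders levered over, leaning more than 0.3 rad while against the display (angle between headset's own z axis and vertical above 0.3 rad and contact force between headset and stand above 0.5 N).
It fails at once if the honey jar moved more than 15 mm (distance of jar from where it was at the start of the episode above 0.015 m).
It fails at once if the spoon pot moved more than 15 mm (distance of spoon_pot from where it was at the start of the episode above 0.015 m).
It fails at once if the tub moved more than 15 mm (distance of tub from where it was at the start of the episode above 0.015 m).
It also fails if it takes over 51 s, if anything falls off the work surface, if the arm or the gripper's body presses on something with over 40 N, if the wrist force passes 120 N, or if a joint passes its speed limit or range.

### The arm

A 6-joint arm with a two-finger parallel gripper is mounted at the origin on the work surface. World frame = base frame: x ahead of the robot, y to its left, z up, the work surface at z = 0. Lengths are in mm, angles in rad, forces in N, time in s.
With the tool pointing down it reaches from about 250 to 850 mm from the base axis. Payload 12.5 kg.
Tool frame: the origin (TCP) lies midway between the tips of the shut fingers; the grasp point (between the pads) lies 19 mm behind it; z points along the fingers, y is the line along which they close (so a half turn about z gives the same grasp; the last joint's range is limited). The gripper opens to 93 mm and grips with 3 to 60 N. Pads are 15 mm wide; open, the fingers measure 128 mm over their backs; the gripper's body (75 mm by 188 mm) begins 65 mm behind the grasp point.
Start: joints at [1.23, 0.351, 1.652, -0, 1.139, -0.085], TCP at [139.129, 532.097, 192.033] pointing down, gripper open.
Joint ranges: [-2.75, 2.75], [-0.79, 2.1], [0.01, 2.65], [-1.57, 4.71], [0.07, 3.14], [-2.87, 2.87]. Speed limits (rad/s): [2.22, 2.22, 2.79, 3.14, 3.14, 3.14].

### API

Orientations are given as a rotation vector (axis times angle).
In Python, from workcell import telemetry, viewer, robot gives the robot as it stands.
- The arm moves only by the tool arm_command, never from a script. Its argument "deltas" is a list of rows, each a list of 7 numbers: the turn, a rotation vector about the world's x, y, z in units of 10 degrees (1.0 is 10 degrees), then the shift along the world's x, y, z in units of 60 mm (1.0 is 60 mm), then the finger opening in mm, from 0 to 93. In form: [[ax, ay, az, x, y, z, gripper], ...]. A call has 1 to 5 rows; each row shifts and turns the commanded pose from where the row before left it; what a row does not reach is not made up. A row lasts 1/8 s, in which the tool goes at most 62.5 mm and 10.7 degrees, less where a joint would pass 70% of its speed; a pose out of reach is approached as far as the arm can. A call is refused whole if a number of a shift passes 1 or a number of a turn 1, either way. A call with a gripper value outside its range is refused whole. The fingers move at their own pace and stop on an object; "newtons" is the grip in N (left out, the last holds). Time passes only in rows, so rows that do not move let the fingers close. It gives the time, the measured TCP pose, the force, the opening and the grip force at its end, in the units of the state.
- telemetry.state(): the state, without advancing time (a new reading comes with each control period).
- viewer.read_camera(name): name is "scene" or "top" or "wrist"; returns the picture (384x512x3 uint8, red, green, blue); there is no depth.
- viewer.camera_model(name): a dict with "fx", "fy", "cx", "cy" (pixels), "rvec" (rotation vector, rad) and "tvec" (3), from world to camera coordinates, as OpenCV has them; the wrist camera has in their place "tool_from_camera" (4x4, takes a point from camera to tool coordinates, whose origin is the TCP and whose axes are the flange's). Camera axes: x right, y down, z forward; pixel columns grow to the right and rows downward; lengths in mm; the calibration is good to about 2 mm. A picture is of the moment at which its call begins: read the wrist's pose just before it. camera_model takes no time and is no camera call.
- robot.sign_off(): hands the job in; it is judged then, once.
The state is a dict: "clock": time; "q": joint angles; "qvel": joint speeds; "tau": joint torques, N m; "tool_pos": TCP position; "tcp_rot": TCP orientation; "force": force on the tool from outside, world axes, zero at the start; "ft_torque": the same for the moment, N m; "finger_gap": finger opening in mm; "finger_force": force on a finger pad.
Only numpy, scipy, OpenCV 4.12 (cv2) and the standard library are available. Lean on these libraries where they do the work, as an engineer would, in place of code of your own. Each camera call takes 0.05 s, during which the arm holds its last target. There are 200 camera calls.

## Working session

There is one attempt and no reset: what is moved stays moved. The work goes in short steps, Python scripts to look and compute and a tool call to move; the robot and the scene stay as the last step left them, time stands still between calls to the robot, and variables do not carry over. Pictures are saved under pics/ and viewed, at most 10 in all, crops included, and the job is handed in when it is done.

Besides the shell and the picture viewer there is one more tool, called after "Request:" as name([rows], argument=value, ...), one row to a line, values as JSON. arm_command: Moves the arm, as the interface text tells. Its arguments: {"type":"object","properties":{"deltas":{"type":"array","items":{"type":"array","items":{"type":"number"}}},"newtons":{"type":"number"}},"required":["deltas"]}

```bash
mkdir -p pics; python3 - <<'E'
from workcell import telemetry, viewer, robot
import cv2
for n in("scene","top"):
    im=viewer.read_camera(n); cv2.imwrite(f"pics/{n}0.png",im[:,:,::-1]); print(n,viewer.camera_model(n))
print(viewer.camera_model("wrist"));print(telemetry.state())
E
```

```text
scene {'fx': 395.8157062798235, 'fy': 395.8157062798235, 'cx': 254.57944237657748, 'cy': 193.30074436388225, 'rvec': array([ 2.43408163,  0.85052252, -0.23640831]), 'tvec': array([-400.78540017, -257.10437356, 1383.4963351 ])}
top {'fx': 411.1827566910894, 'fy': 411.1827566910894, 'cx': 255.09149760479062, 'cy': 192.47676525510175, 'rvec': array([ 2.14333456, -2.10528694,  0.22709786]), 'tvec': array([ -98.52088596,  595.48158533, 1024.08534825])}
{'fx': 326.65492592898266, 'fy': 326.65492592898266, 'cx': 252.1826014958075, 'cy': 188.50792133607646, 'tool_from_camera': array([[ 1.15989571e-03, -9.62940227e-01, -2.69712391e-01,
         7.49640871e+01],
       [ 9.99998981e-01,  1.34146397e-03, -4.88872948e-04,
         1.52701623e-01],
       [ 8.32564882e-04, -2.69711549e-01,  9.62940802e-01,
        -1.92083678e+02],
       [ 0.00000000e+00,  0.00000000e+00,  0.00000000e+00,
         1.00000000e+00]])}
{'clock': 0.1, 'q': array([ 1.23040888e+00,  3.51159577e-01,  1.65234123e+00, -2.87374648e-05,
        1.13912204e+00, -8.45963361e-02]), 'qvel': array([-8.84142047e-04, -2.25661016e-03, -1.18166420e-03,  3.86523688e-05,
        1.83443680e-03, -3.64186864e-04]), 'tau': array([ 1.03242095e-03, -4.98029852e+01, -2.85703665e+01,  7.00668362e-02,
        2.38767156e-02, -4.17949400e-05]), 'tool_pos': array([139.02465312, 531.79268128, 191.57493067]), 'tcp_rot': array([-4.00657992e-01, -3.11574554e+00,  1.59038021e-03]), 'force': array([ 0.78522849,  0.76087926, -0.36300409]), 'ft_torque': array([-0.03026155,  0.01466553, -0.01559966]), 'finger_force': 0.0, 'finger_gap': 92.70674118801861}
```

View pics/scene0.png

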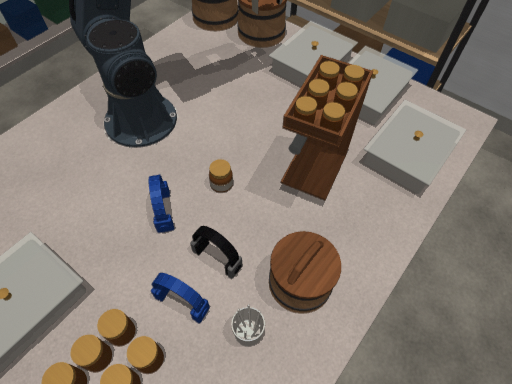

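View pics/top0.png

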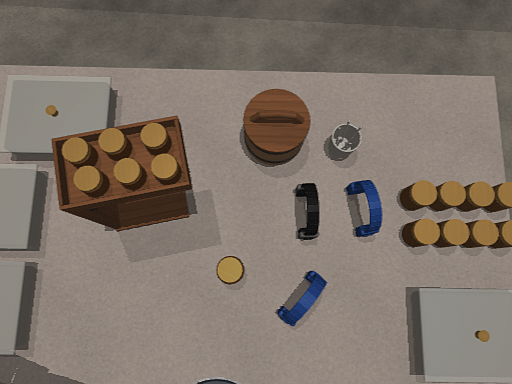

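The scene view shows the black headset around (217,250), the shelf around (328,98) and the jar at (221,175). In the top view the headset is around (308,211), the tray rim corners are near (53,138), (179,117), (190,186) and (65,210), and the two blue look-alikes are at (302,298) and (366,208).

```bash
cat > h.py <<'E'
from workcell import telemetry, viewer, robot
import cv2, numpy as np
from scipy.spatial.transform import Rotation as R
def cam(n):
    m=viewer.camera_model(n);K=np.array([[m['fx'],0,m['cx']],[0,m['fy'],m['cy']],[0,0,1]]);return K,np.array(m['rvec']),np.array(m['tvec'])
def ray(n,p):
    K,r,t=cam(n);A=R.from_rotvec(r).as_matrix();return -A.T@t, A.T@np.linalg.inv(K)@[p[0],p[1],1]
def cast(n,p,z):
    o,d=ray(n,p);return o+d*(z-o[2])/d[2]
def proj(n,P):
    K,r,t=cam(n);return cv2.projectPoints(np.array(P,float).reshape(-1,1,3),r,t,K,None)[0][:,0]
def tri(a,b):
    (o1,d1),(o2,d2)=ray("scene",a),ray("top",b)
    s=np.linalg.lstsq(np.c_[d1,-d2],o2-o1,rcond=None)[0];p,q=o1+s[0]*d1,o2+s[1]*d2
    return (p+q)/2,np.linalg.norm(p-q)
E
python3 - <<'E'
from h import *
np.set_printoptions(precision=1,suppress=True)
print("rim",[cast("top",p,345) for p in((53,138),(179,117),(190,186),(65,210))])
print("rimscene",[cast("scene",p,345) for p in((323,57),(371,72),(335,140),(286,110))])
print("jar",cast("top",(230,269),85),cast("scene",(221,167),85))
print("pot",cast("top",(346,138),85),"tub",cast("top",(277,118),150))
print("origin px",proj("top",[[0,0,0],[139,532,192]]),proj("scene",[[0,0,0],[139,532,192]]))
for n,(x0,y0,x1,y1) in dict(scene=(180,215,255,285),top=(285,170,330,250)).items():
    im=cv2.imread(f"pics/{n}0.png");c=im[y0:y1,x0:x1]
    m=(c.max(2)<60).astype(np.uint8);k,l,s,_=cv2.connectedComponentsWithStats(m);i=1+s[1:,4].argmax()
    print(n,s[i]+[x0,y0,0,0,0])
    cv2.imwrite(f"pics/{n}_c.png",cv2.resize(c,None,fx=7,fy=7,interpolation=2))
a=cv2.imread("pics/scene_c.png");b=cv2.imread("pics/top_c.png");o=np.zeros((600,800,3),np.uint8)
o[:490,:a.shape[1]][:,:]=a[:490]; w=800-a.shape[1]; o[:560,a.shape[1]:][:, :min(w,b.shape[1])]=b[:560,:w]
cv2.imwrite("pics/crop.png",o)
E
```

```text
rim [array([641.3, 314.8, 345. ]), array([690.6,  70.5, 345. ]), array([550.3,  41.9, 345. ]), array([499. , 276.2, 345. ])]
rimscene [array([513.4, 281.6, 345. ]), array([641.9, 309.6, 345. ]), array([691.8,  54.9, 345. ]), array([551.3,  61.4, 345. ])]
jar [397.5 -28.4  85. ] [401.8 -24.   85. ]
pot [ 744.3 -326.4   85. ] tub [ 770.4 -138.4  150. ]
origin px [[215.5 431.6]
 [-45.1 390.1]] [[139.9 119.7]
 [266.   14.7]]
scene [191 226  51  52 961]
top [295 183  24  57 807]
```

View pics/crop.png

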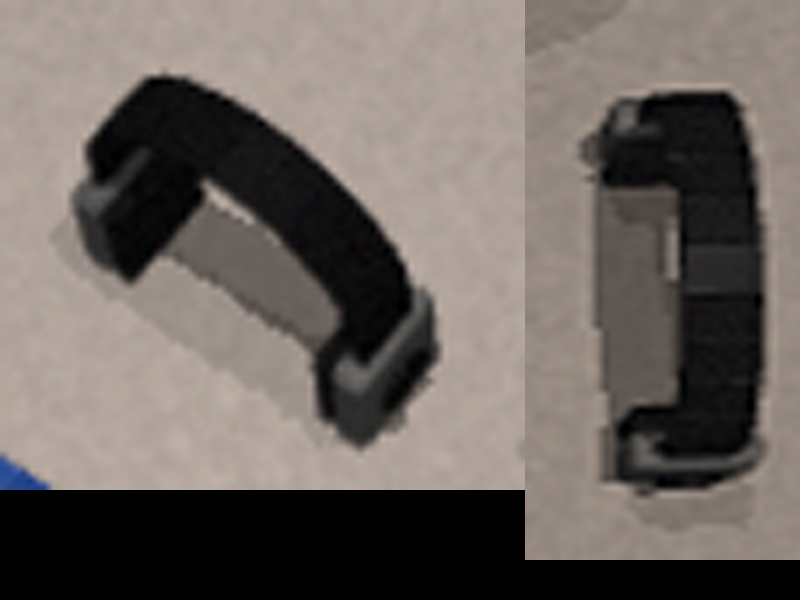

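```bash
python3 - <<'E'
from h import *
np.set_printoptions(precision=1,suppress=True)
print("crown",cast("top",(313,208.4),141),tri((180+265/7,215+150/7),(313,208.4)))
print("scene cups z0",cast("scene",(198.6,255.3),0),cast("scene",(231.7,278.9),0))
print("top band inner edge",[cast("top",p,125) for p in((307.6,197),(307.6,227))])
print("scam",ray("scene",(0,0))[0],ray("top",(0,0))[0])
# tray rim: 45mm wood, cleaner edges
a=cv2.resize(cv2.imread("pics/scene0.png")[45:200,270:385],None,fx=3.8,fy=3.8,interpolation=2)
b=cv2.resize(cv2.imread("pics/top0.png")[105:240,45:200],None,fx=2.3,fy=2.3,interpolation=2)
o=np.zeros((600,800,3),np.uint8);o[:a.shape[0],:a.shape[1]]=a;o[:b.shape[0],440:440+b.shape[1]]=b[:,:360];cv2.imwrite("pics/stand.png",o)
E
```

```text
crown [ 544.3 -227.6  141. ] (array([ 553.8, -222.9,  123.9]), np.float64(19.93110824083897))
scene cups z0 [ 509.5 -250.7    0. ] [ 626.1 -245.9    0. ]
top band inner edge [array([ 575.2, -217.1,  125. ]), array([ 500.8, -216.4,  125. ])]
scam [ 907.5 -524.8 1020.7] [ 384.2  -73.1 1122.5]
```

View pics/stand.png

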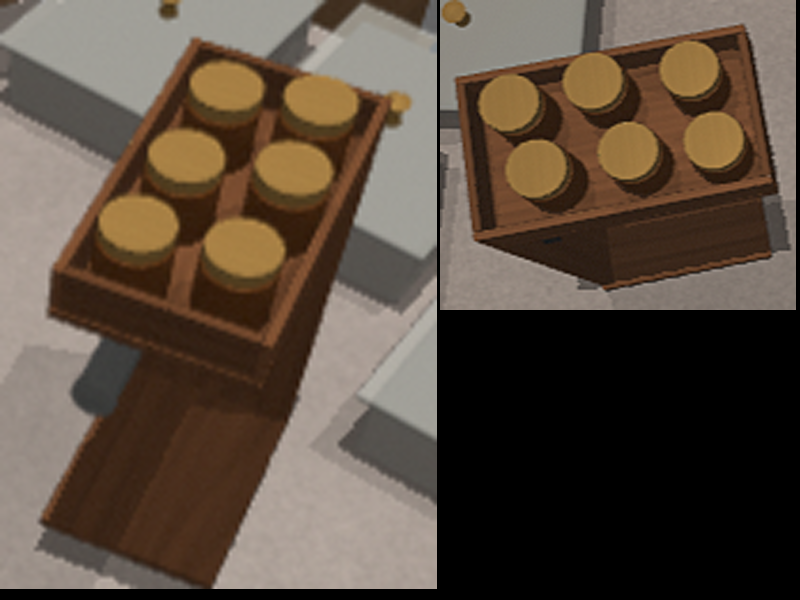

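The crops show the rail's free end disc in the scene view at crop (93,390), below the tray. The tray and board corners are clear, so I'll fit the stand from them.

```bash
python3 - <<'E'
from h import *
np.set_printoptions(precision=1,suppress=True)
S=lambda u,v:((u+.5)/3.8-.5+270,(v+.5)/3.8-.5+45)
T=lambda u,v:((u-440+.5)/2.3-.5+45,(v+.5)/2.3-.5+105)
D=[("scene",S(57,267),-35,-109,345),("scene",S(268,347),110,-109,345),("scene",S(390,97),110,141,345),("scene",S(195,40),-35,141,345),
("scene",S(50,315),-35,-109,300),("scene",S(262,385),110,-109,300),("scene",S(42,520),-40,-60,12),("scene",S(212,587),110,-60,12),
("top",T(477,240),-35,141,345),("top",T(777,190),-35,-109,345),("top",T(745,27),110,-109,345),("top",T(457,78),110,141,345),("top",T(772,257),-40,-60,12)]
W=np.array([cast(n,p,z)[:2] for n,p,x,y,z in D]);M=np.array([d[2:4] for d in D],float)
mc,wc=M.mean(0),W.mean(0);H=(M-mc).T@(W-wc);yaw=np.arctan2(H[0,1]-H[1,0],H[0,0]+H[1,1])
c,s=np.cos(yaw),np.sin(yaw);A=np.array([[c,-s],[s,c]]);o=wc-A@mc
print("stand",o,np.degrees(yaw));print((W-(M@A.T+o)))
for px in (S(93,388),):
    q,d=ray("scene",px); yv=A[:,1]
    t=(-96-(q[:2]-o)@yv)/(d[:2]@yv);P=q+t*d
    print("disc",P,"x_st",(P[:2]-o)@A[:,0])
E
```

```text
stand [564.9 157. ] 12.546005565901568
[[ 3.7  3.4]
 [-1.4 -1.9]
 [-0.8 -0.5]
 [ 4.9 -2.5]
 [ 1.9  4.1]
 [-2.   8.5]
 [ 4.9 -0.8]
 [ 2.7 -1. ]
 [ 0.6 -2.7]
 [-6.7 -3.6]
 [-4.3 -0.7]
 [-1.7 -2.2]
 [-2.1 -0.1]]
disc [586.4  63.5 234.7] x_st 0.7187948897653591
```

Request:
arm_command([
  [0, 0, 0.5, 0.3, -0.5, 0.3, 93],
  [0, 0, 0.5, 0.45, -0.9, 0.2, 93],
  [0, 0, 0.5, 0.45, -0.9, 0.2, 93],
  [0, 0, 0, 0.45, -0.9, 0.2, 93],
  [0, 0, 0, 0.45, -0.9, 0.2, 93],
])

```text
clock: 0.72
tool_pos: [265.4, 284.3, 258.3]
tcp_rot: [-0.01, 3.141, -0.0]
force: [1.6, -0.2, 0.4]
finger_gap: 92.7
finger_force: 0.0
```

Request:
arm_command([
  [0, 0, 0, 0.45, -0.9, 0.2, 93],
  [0, 0, 0, 0.45, -0.9, 0.2, 93],
  [0, 0, 0, 0.45, -0.9, 0.2, 93],
  [0, 0, 0, 0.45, -0.9, 0.2, 93],
  [0, 0, 0, 0.45, -0.9, 0.2, 93],
])

```text
clock: 1.35
tool_pos: [400.5, 14.1, 318.5]
tcp_rot: [-0.009, 3.141, 0.0]
force: [0.7, 1.3, -0.9]
finger_gap: 93.1
finger_force: 0.0
```

Request:
arm_command([
  [0, 0, 0, 0.45, -0.9, 0.1, 93],
  [0, 0, 0, 0.45, -0.9, 0.1, 93],
  [0, 0, 0, 0.45, -0.9, 0, 93],
  [0, 0, 0, 0.45, -0.9, 0, 93],
  [0, 0, 0, 0.2, -0.4, 0, 93],
])

```text
clock: 1.98
tool_pos: [520.6, -226.5, 328.9]
tcp_rot: [0.006, -3.14, -0.001]
force: [-0.2, 0.0, -0.0]
finger_gap: 92.9
finger_force: 0.0
```

```bash
cat >> h.py <<'E'
def wpose():
    s=telemetry.state();Tw=np.eye(4);Tw[:3,:3]=R.from_rotvec(s['tcp_rot']).as_matrix();Tw[:3,3]=s['tool_pos'];return Tw
def wcast(T,p,z):
    m=viewer.camera_model("wrist");C=T@np.array(m['tool_from_camera']);d=C[:3,:3]@[(p[0]-m['cx'])/m['fx'],(p[1]-m['cy'])/m['fy'],1];o=C[:3,3];return o+d*(z-o[2])/d[2]
E
python3 - <<'E'
from h import *
T=wpose();im=viewer.read_camera("wrist");np.save("T1.npy",T);cv2.imwrite("pics/w1.png",im[:,:,::-1]);s=telemetry.state();print(T.round(2),s['q'],s['clock'])
E
```

```text
[[  -1.     -0.     -0.    520.56]
 [  -0.      1.      0.   -226.47]
 [   0.      0.     -1.    328.92]
 [   0.      0.      0.      1.  ]] [-4.93692925e-01  2.86310988e-01  1.40589077e+00 -7.01827212e-04
  1.45077780e+00 -2.06798407e+00] 2.025
```

View pics/w1.png

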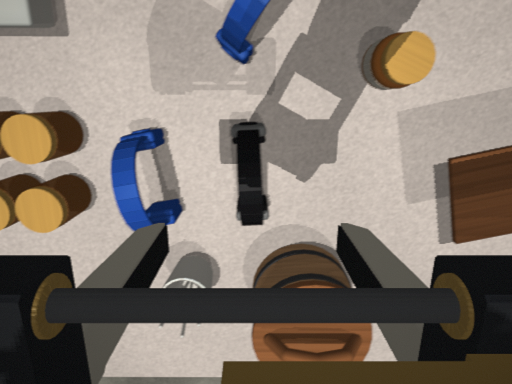

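The wrist view looks straight down on the headset band, running from about (249,122) to (253,222). The tub and pot are beyond it, with the blue copies to the left and at the top.

```bash
python3 - <<'E'
from h import *
np.set_printoptions(precision=1,suppress=True)
T=np.load("T1.npy");im=cv2.imread("pics/w1.png")
hsv=cv2.cvtColor(im,cv2.COLOR_BGR2HSV)
m=np.zeros(im.shape[:2],bool);m[112:232,215:285]=(im.max(2)<62)[112:232,215:285]
k,l,s,_=cv2.connectedComponentsWithStats(m.astype(np.uint8));i=1+s[1:,4].argmax();m=l==i;print(s[i])
for r in range(s[i][1],s[i][1]+s[i][3],6):
    x=np.where(m[r])[0];print(r,x[0],x[-1],wcast(T,((x[0]+x[-1])/2,r),141)[:2],wcast(T,((x[0]+x[-1])/2,r),60)[:2])
r0,r1=s[i][1],s[i][1]+s[i][3]
print("near end z0",wcast(T,(249,r0),0),"z60",wcast(T,(249,r0),60),"far end z60",wcast(T,(253,r1),60), "z75",wcast(T,(253,r1),75))
E
python3 - <<'E'
import cv2
im=cv2.imread("pics/w1.png")[100:240,180:330];cv2.imwrite("pics/w1c.png",cv2.resize(im,None,fx=4,fy=4,interpolation=2))
E
```

```text
[ 232  122   35  103 2518]
122 241 256 [ 472.8 -230.8] [ 478.6 -231.7]
128 233 253 [ 479.6 -237.1] [ 486.8 -239.3]
134 233 259 [ 486.4 -233.7] [ 495.1 -235.2]
140 232 264 [ 493.3 -231.4] [ 503.4 -232.4]
146 237 259 [ 500.3 -231.4] [ 511.9 -232.3]
152 237 259 [ 507.3 -231.3] [ 520.4 -232.3]
158 237 259 [ 514.5 -231.3] [ 529.1 -232.3]
164 238 260 [ 521.6 -230.1] [ 537.8 -230.9]
170 238 260 [ 528.9 -230.1] [ 546.6 -230.8]
176 238 260 [ 536.2 -230.1] [ 555.5 -230.8]
182 239 261 [ 543.6 -228.9] [ 564.4 -229.3]
188 239 261 [ 551.1 -228.9] [ 573.5 -229.3]
194 239 261 [ 558.6 -228.8] [ 582.7 -229.3]
200 238 266 [ 566.3 -226.4] [ 591.9 -226.3]
206 238 266 [ 574.  -226.3] [ 601.3 -226.2]
212 240 263 [ 581.8 -226.9] [ 610.7 -226.9]
218 241 262 [ 589.7 -226.9] [ 620.3 -226.9]
224 243 257 [ 597.6 -228.7] [ 629.9 -229.1]
near end z0 [ 482.8 -231.6    0. ] z60 [ 478.6 -231.    60. ] far end z60 [ 631.5 -224.6   60. ] z75 [ 625.5 -224.6   75. ]
```

View pics/w1c.png

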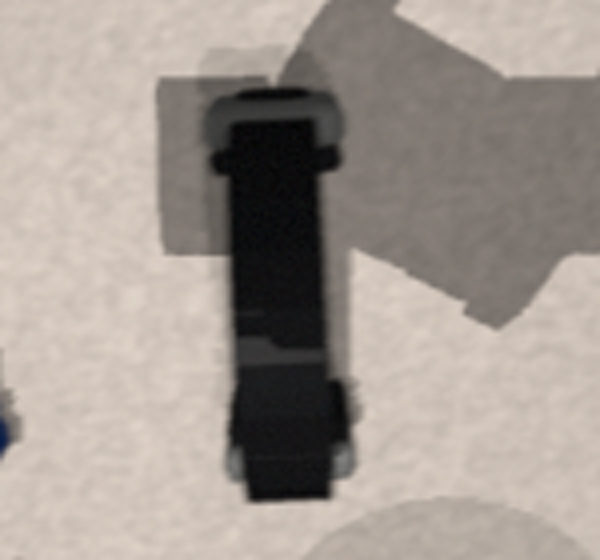

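Request:
arm_command([
  [0, -0.9, 0, -0.24, -0.02, -0.4, 93],
  [0, -0.9, 0, -0.24, -0.02, -0.4, 93],
  [0, -0.9, 0, -0.24, -0.02, -0.4, 93],
  [0, -0.9, 0, -0.24, -0.02, -0.6, 93],
  [0, -0.9, 0, -0.2, -0.02, -0.6, 93],
])

```text
clock: 2.65
tool_pos: [474.5, -203.4, 232.6]
tcp_rot: [0.05, 2.464, -0.015]
force: [0.7, -0.3, 1.4]
finger_gap: 93.1
finger_force: 0.0
```

Request:
arm_command([
  [0, 0, 0.23, 0, 0, 0, 93],
  [0, 0, 0, 0, 0, 0, 93],
])

```text
clock: 2.9
tool_pos: [479.8, -200.8, 240.5]
tcp_rot: [-0.009, 2.473, -0.004]
force: [0.3, 0.3, -0.4]
finger_gap: 92.9
finger_force: 0.0
```

```bash
python3 - <<'E'
from h import *
T=wpose();print(T.round(3),telemetry.state()['q'])
im=viewer.read_camera("wrist");cv2.imwrite("pics/w2.png",im[:,:,::-1])
print((np.array([521.5,-230.3,107.5])-T[:3,3]).round(1))
E
```

```text
[[-7.85000e-01 -6.00000e-03  6.20000e-01  4.79791e+02]
 [-7.00000e-03  1.00000e+00 -0.00000e+00 -2.00791e+02]
 [-6.20000e-01 -5.00000e-03 -7.85000e-01  2.40455e+02]
 [ 0.00000e+00  0.00000e+00  0.00000e+00  1.00000e+00]] [-7.35064673e-01  2.50297972e-03  2.12763854e+00  7.78248241e-01
  6.33027967e-01 -2.86686020e+00]
[  41.7  -29.5 -133. ]
```

View pics/w2.png

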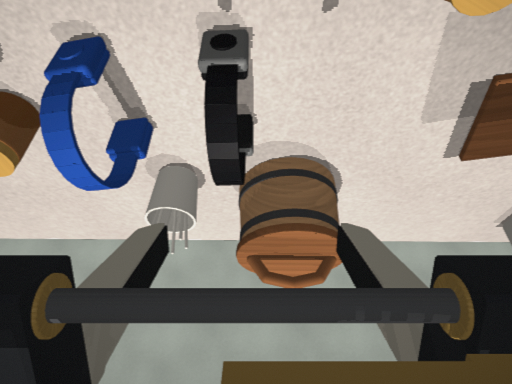

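The picture shows the band at about (222,120), left of centre, and joint 6 is at its limit. I'll flip the tool half a turn about its own axis; the grasp stays the same.

Request:
arm_command([
  [0.62, 0, -0.78, 0, 0, 0, 93],
  [0.62, 0, -0.78, 0, 0, 0, 93],
  [0.62, 0, -0.78, 0, 0, 0, 93],
  [0.62, 0, -0.78, 0, 0, 0, 93],
  [0.62, 0, -0.78, 0, 0, 0, 93],
])

```text
clock: 3.58
tool_pos: [479.4, -200.8, 239.6]
tcp_rot: [1.057, 2.277, 0.371]
force: [0.1, 0.0, 0.6]
finger_gap: 93.5
finger_force: 0.0
```

Request:
arm_command([
  [0.62, 0, -0.78, 0, 0, 0, 93],
  [0.62, 0, -0.78, 0, 0, 0, 93],
  [0.62, 0, -0.78, 0, 0, 0, 93],
  [0.62, 0, -0.78, 0, 0, 0, 93],
  [0.62, 0, -0.78, 0, 0, 0, 93],
])

```text
clock: 4.2
tool_pos: [479.4, -200.7, 239.6]
tcp_rot: [2.004, 1.693, 0.703]
force: [0.1, -0.5, 0.4]
finger_gap: 93.0
finger_force: 0.0
```

Request:
arm_command([
  [0.62, 0, -0.78, 0, 0, 0, 93],
  [0.62, 0, -0.78, 0, 0, 0, 93],
  [0.62, 0, -0.78, 0, 0, 0, 93],
  [0.62, 0, -0.78, 0, 0, 0, 93],
  [0.62, 0, -0.78, 0, 0, 0, 93],
])

```text
clock: 4.82
tool_pos: [479.4, -200.8, 239.6]
tcp_rot: [2.713, 0.741, 0.952]
force: [0.3, -0.4, 0.6]
finger_gap: 92.9
finger_force: 0.0
```

Request:
arm_command([
  [0.62, 0, -0.78, 0, 0, 0, 93],
  [0.62, 0, -0.78, 0, 0, 0, 93],
  [0.62, 0, -0.78, 0, 0, 0, 93],
  [0, 0, 0, 0, 0, 0, 93],
])

```text
clock: 5.32
tool_pos: [479.3, -200.7, 239.5]
tcp_rot: [2.959, 0.025, 1.039]
force: [-0.2, -0.4, 0.8]
finger_gap: 93.1
finger_force: 0.0
```

```bash
cat >> h.py <<'E'
def tgt(h,e,pos):
    "rows-units delta to tool heading h deg, dip e deg below horizontal, camera side up, at pos"
    h,e=np.radians([h,e]);z=np.array([np.cos(h)*np.cos(e),np.sin(h)*np.cos(e),-np.sin(e)]);y=np.array([np.sin(h),-np.cos(h),0])
    G=np.c_[np.cross(y,z),y,z];T=wpose();rv=R.from_matrix(G@T[:3,:3].T).as_rotvec()
    return np.degrees(rv)/10,(np.array(pos)-T[:3,3])/60
E
python3 - <<'E'
from h import *
np.set_printoptions(precision=3,suppress=True)
T=wpose();print(T.round(3),telemetry.state()['q'])
print(tgt(2.3,45,[451,-233,178]))
E
```

```text
[[   0.781    0.013    0.625  479.343]
 [   0.017   -1.       0.    -200.674]
 [   0.625    0.011   -0.781  239.528]
 [   0.       0.       0.       1.   ]] [-0.739  0.002  2.134  0.797  0.629  0.244]
(array([ 0.078, -0.63 ,  0.157]), array([-0.472, -0.539, -1.025]))
```

Request:
arm_command([
  [0.04, -0.32, 0.08, -0.24, -0.27, -0.5, 93],
  [0.04, -0.31, 0.08, -0.23, -0.27, -0.5, 93],
  [0, 0, 0, 0, 0, 0, 93],
  [0, 0, 0, 0, 0, 0, 93],
])

```text
clock: 5.82
tool_pos: [456.1, -226.8, 188.8]
tcp_rot: [-2.897, -0.056, -1.166]
force: [0.4, 0.0, 0.5]
finger_gap: 93.2
finger_force: 0.0
```

```bash
python3 - <<'E'
from h import *
np.set_printoptions(precision=3,suppress=True)
T=wpose();print(T.round(3),telemetry.state()['q'])
print(tgt(2.3,45,[521.5,-230.3,107.5]))
im=viewer.read_camera("wrist");cv2.imwrite("pics/w3.png",im[:,:,::-1])
E
```

```text
[[   0.721    0.04     0.692  456.058]
 [   0.026   -0.999    0.03  -226.813]
 [   0.693   -0.004   -0.721  188.752]
 [   0.       0.       0.       1.   ]] [-0.903  0.108  2.236  1.179  0.654 -0.3  ]
(array([-0.017, -0.114,  0.001]), array([ 1.091, -0.058, -1.354]))
```

View pics/w3.png

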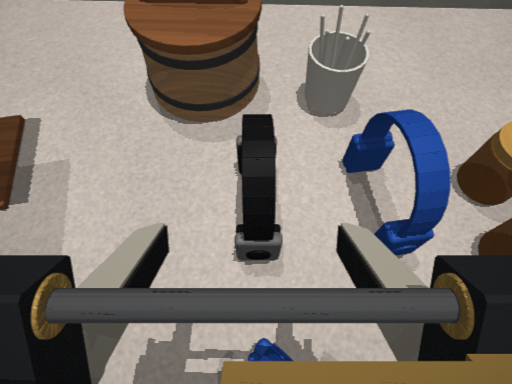

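The band is centred between the fingers, at columns 243–275. Approach along the tool axis, then close.

Request:
arm_command([
  [0, -0.11, 0, 0.28, -0.03, -0.34, 93],
  [0, 0, 0, 0.27, -0.02, -0.34, 93],
  [0, 0, 0, 0.27, -0.02, -0.34, 93],
  [0, 0, 0, 0.27, -0.02, -0.33, 93],
  [0, 0, 0, 0, 0, 0, 93],
])

```text
clock: 6.5
tool_pos: [522.0, -231.0, 107.0]
tcp_rot: [-2.884, -0.058, -1.194]
force: [-0.2, -0.0, -0.1]
finger_gap: 93.3
finger_force: 0.0
```

```bash
python3 - <<'E'
from h import *
np.set_printoptions(precision=3,suppress=True)
print(telemetry.state()['q'],tgt(2.3,45,[521.5,-230.3,107.5]))
E
```

```text
[-0.784  0.383  2.179  1.592  0.549 -0.678] (array([-0.026, -0.003, -0.011]), array([-0.008,  0.011,  0.009]))
```

Request:
arm_command([
  [0, 0, 0, 0, 0, 0, 20],
  [0, 0, 0, 0, 0, 0, 20],
  [0, 0, 0, 0, 0, 0, 20],
  [0, 0, 0, 0, 0, 0, 20],
  [0, 0, 0, 0, 0, 0, 20],
], newtons=10)

```text
clock: 7.12
tool_pos: [520.9, -232.0, 107.1]
tcp_rot: [-2.885, -0.054, -1.195]
force: [-0.1, -1.2, -0.7]
finger_gap: 47.8
finger_force: 0.0
```

Request:
arm_command([
  [0, 0, 0, 0, 0, 0, 20],
  [0, 0, 0, 0, 0, 0, 20],
  [0, 0, 0, 0, 0, 0, 20],
  [0, 0, 0, 0, 0, 0, 20],
], newtons=50)

```text
clock: 7.62
tool_pos: [520.9, -231.9, 106.9]
tcp_rot: [-2.885, -0.055, -1.194]
force: [-0.8, -0.6, -0.8]
finger_gap: 20.0
finger_force: 0.0
```

```bash
python3 - <<'E'
from h import *
print(telemetry.state()['finger_gap'])
a=viewer.read_camera("wrist");b=viewer.read_camera("scene");t=viewer.read_camera("top")
for n,i in dict(w4=a,s4=b,t4=t).items(): cv2.imwrite(f"pics/{n}.png",i[:,:,::-1])
f=lambda i,x,y,w,h,s:cv2.resize(i[y:y+h,x:x+w,::-1],(int(w*s),int(h*s)),interpolation=2)
o=np.zeros((600,800,3),np.uint8);x=f(a,130,50,250,330,1.6);o[:x.shape[0],:x.shape[1]]=x
x=f(b,150,190,130,110,3);o[:x.shape[0],405:405+x.shape[1]]=x
x=f(t,250,160,110,90,2.9);o[331:331+x.shape[0],405:405+x.shape[1]]=x
cv2.imwrite("pics/m4.png",o)
E
```

```text
20.039460492166327
```

View pics/m4.png

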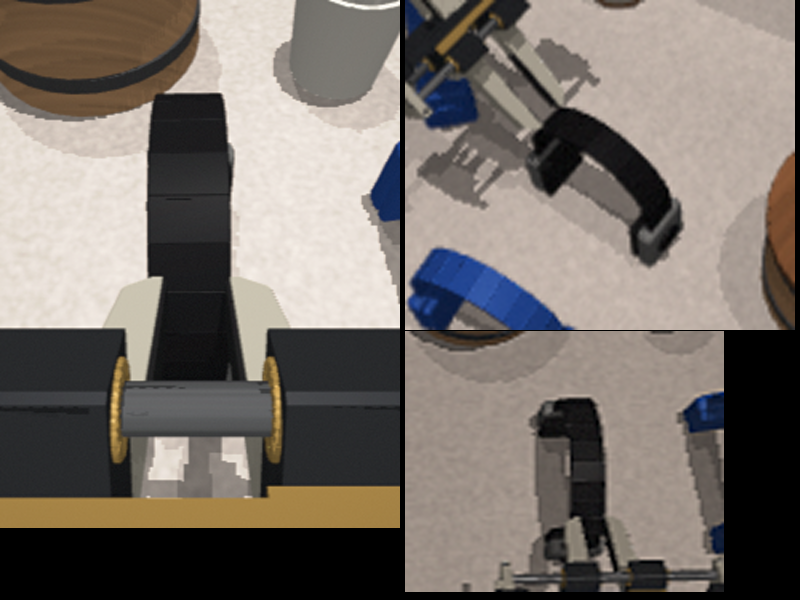

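The fingers closed to 20 mm with no contact. The composite suggests the tips stop short of the band, so I'll check the numbers.

```bash
python3 - <<'E'
from h import *
np.set_printoptions(precision=1,suppress=True)
T=wpose();m=viewer.camera_model("wrist");C=np.linalg.inv(T@np.array(m['tool_from_camera']))
def pw(P):
    p=C[:3,:3]@P+C[:3,3];return np.array([m['fx']*p[0]/p[2]+m['cx'],m['fy']*p[1]/p[2]+m['cy'],p[2]])
h=np.radians(2.3);X=np.array([np.cos(h),np.sin(h),0]);Y=np.array([-np.sin(h),np.cos(h),0]);O=np.array([554,-229.3,0])
for a in (30,45,60,75,90,110,130): print(a,[pw(O+X*-66*np.cos(np.radians(a))+Y*y+[0,0,75+66*np.sin(np.radians(a))]) for y in(-15,15)])
print("tip",pw(T[:3,3]),"grasp",pw(T[:3,3]-19*T[:3,2]), T[:3,3])
im=cv2.imread("pics/w4.png")
for r in range(104,300,12):
    x=np.where(im[r,200:300].max(1)<60)[0]; print(r,(x[0]+200,x[-1]+200) if len(x) else None,end=" ")
E
```

```text
30 [array([275.6, 256.8, 192.5]), array([224.7, 256.9, 192.6])]
45 [array([276.4, 231.5, 185.7]), array([223.6, 231.6, 185.8])]
60 [array([276.6, 201.7, 183.2]), array([223.2, 201.8, 183.3])]
75 [array([276.3, 171.4, 185.3]), array([223.5, 171.5, 185.4])]
90 [array([275.5, 144.7, 191.6]), array([224.4, 144.8, 191.7])]
110 [array([273.9, 119.6, 206.1]), array([226.4, 119.7, 206.2])]
130 [array([272.1, 108.7, 225.8]), array([228.7, 108.7, 225.9])]
tip [252.3 220.1 205.2] grasp [252.3 232.2 186.9] [ 520.9 -231.9  106.9]
104 (np.int64(200), np.int64(207)) 116 (np.int64(226), np.int64(269)) 128 (np.int64(224), np.int64(270)) 140 (np.int64(224), np.int64(271)) 152 (np.int64(223), np.int64(273)) 164 (np.int64(223), np.int64(273)) 176 (np.int64(222), np.int64(272)) 188 (np.int64(223), np.int64(272)) 200 (np.int64(223), np.int64(273)) 212 (np.int64(223), np.int64(273)) 224 (np.int64(232), np.int64(272)) 236 (np.int64(230), np.int64(274)) 248 (np.int64(228), np.int64(276)) 260 (np.int64(200), np.int64(299)) 272 (np.int64(200), np.int64(299)) 284 (np.int64(200), np.int64(282)) 296 None
```

Request:
arm_command([
  [0, 0, 0, 0, 0, 0, 80],
  [0, 0, 0, 0, 0, 0, 80],
  [0, 0, 0, 0, 0, 0, 80],
  [0, 0, 0, 0.09, 0.02, -0.09, 80],
  [0, 0, 0, 0.09, 0.02, -0.09, 80],
], newtons=10)

```text
clock: 8.4
tool_pos: [532.1, -229.5, 95.8]
tcp_rot: [-2.885, -0.054, -1.194]
force: [-0.1, 1.0, -0.0]
finger_gap: 65.3
finger_force: 0.0
```

Request:
arm_command([
  [0, 0, 0, 0, 0, 0, 15],
  [0, 0, 0, 0, 0, 0, 15],
  [0, 0, 0, 0, 0, 0, 15],
  [0, 0, 0, 0, 0, 0, 15],
  [0, 0, 0, 0, 0, 0, 15],
])

```text
clock: 9.02
tool_pos: [531.7, -229.5, 96.3]
tcp_rot: [-2.885, -0.055, -1.195]
force: [-0.3, 0.7, 0.5]
finger_gap: 30.0
finger_force: 10.0
```

Request:
arm_command([
  [0, 0, 0, 0, 0, 0, 15],
  [0, 0, 0, 0, 0, 0, 15],
  [0, 0, 0, 0, 0, 0, 15],
])

```text
clock: 9.4
tool_pos: [531.7, -229.5, 96.2]
tcp_rot: [-2.885, -0.055, -1.195]
force: [-2.8, 1.7, 3.2]
finger_gap: 29.7
finger_force: 10.0
```

Request:
arm_command([
  [0, 0, 0, 0, 0, 0, 15],
  [0, 0, 0, 0, 0, 0, 15],
  [0, 0, 0, 0, 0, 0.1, 15],
  [0, 0, 0, 0, 0, 0.25, 15],
  [0, 0, 0, 0, 0, 0.3, 15],
], newtons=50)

```text
clock: 10.02
tool_pos: [531.4, -229.4, 135.3]
tcp_rot: [-2.885, -0.054, -1.193]
force: [0.5, -0.2, -0.8]
finger_gap: 29.3
finger_force: 50.0
```

Request:
arm_command([
  [0, 0, 0, 0, 0, 0.5, 15],
  [0, 0, 0, 0, 0, 0.5, 15],
  [0, 0, 0, 0, 0, 0.5, 15],
  [0, 0, 0, 0, 0, 0, 15],
])

```text
clock: 10.52
tool_pos: [532.2, -230.0, 227.2]
tcp_rot: [-2.886, -0.056, -1.199]
force: [-0.4, 0.3, -1.2]
finger_gap: 29.3
finger_force: 50.0
```

```bash
python3 - <<'E'
from h import *
T=wpose();print(T.round(3),telemetry.state()['q'])
a=viewer.read_camera("wrist");b=viewer.read_camera("scene");t=viewer.read_camera("top")
for n,i in dict(w5=a,s5=b,t5=t).items(): cv2.imwrite(f"pics/{n}.png",i[:,:,::-1])
f=lambda i,x,y,w,h,s:cv2.resize(i[y:y+h,x:x+w,::-1],(int(w*s),int(h*s)),interpolation=2)
o=np.zeros((600,800,3),np.uint8);x=f(a,180,50,140,200,2.8);o[:x.shape[0],:x.shape[1]]=x
x=f(b,150,180,130,110,3);o[:x.shape[0],405:405+x.shape[1]]=x
x=f(t,250,160,110,90,2.9);o[331:331+x.shape[0],405:405+x.shape[1]]=x
cv2.imwrite("pics/m5.png",o)
E
```

```text
[[ 7.05000e-01  4.00000e-02  7.08000e-01  5.32197e+02]
 [ 2.70000e-02 -9.99000e-01  2.90000e-02 -2.29993e+02]
 [ 7.09000e-01 -1.00000e-03 -7.06000e-01  2.27162e+02]
 [ 0.00000e+00  0.00000e+00  0.00000e+00  1.00000e+00]] [-0.7632165   0.14739705  2.07828453  1.09922469  0.60982031 -0.07389635]
```

View pics/m5.png

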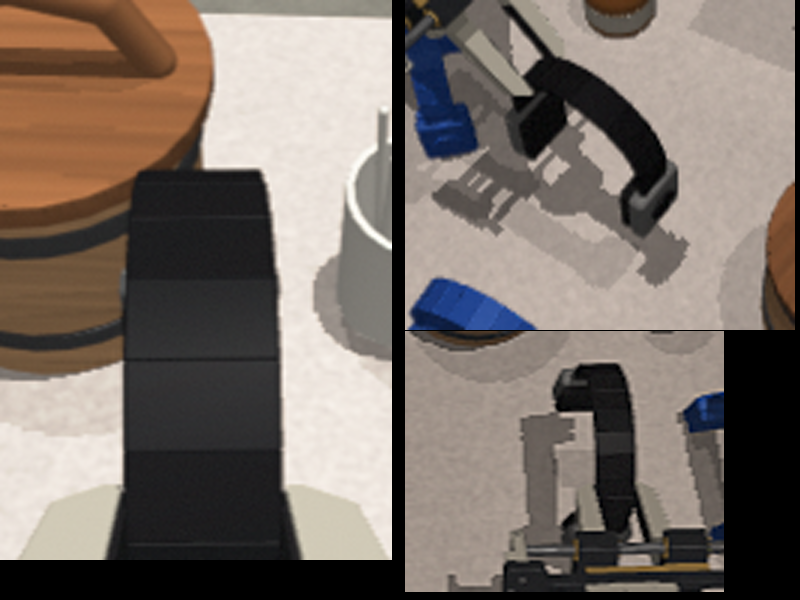

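Held at 50 N and lifted. The views show the headset hanging below the fingers, with no visible droop. I've now viewed all 10 pictures, so the rest is numeric. Next I'll work out where the band sits relative to the tool.

```bash
python3 - <<'E'
from h import *
from scipy.optimize import brentq
np.set_printoptions(precision=1,suppress=True)
def tang(o,d,far=True):
    # x-z plane ray tangent to circle r66 at z=75 -> xc (ray lies beyond the arch)
    v=np.array([d[0],d[2]])/np.hypot(d[0],d[2]);n=np.array([-v[1],v[0]]);n*=np.sign(n[0])
    # (o-c).n=66
    return o[0]-(66-(o[2]-75)*n[1])/n[0]
for f in("top0","t4"):
    im=cv2.imread(f"pics/{f}.png");m=(im.max(2)<62)[175:200,307:319];r=[175+np.where(m[:,c])[0].min() for c in range(12)];print(f,r)
print("top xc",tang(*ray("top",(313,182.5))))
m=viewer.camera_model("wrist")
def wr(T,p):
    C=T@np.array(m['tool_from_camera']);return C[:3,3],C[:3,:3]@[(p[0]-m['cx'])/m['fx'],(p[1]-m['cy'])/m['fy'],1]
T5=wpose();T4=T5.copy();T4[:3,3]=[520.9,-231.9,106.9]
G=T5.copy();G[:3,3]=[531.7,-229.5,96.2]
T1=np.load("T1.npy")
rows={}
for f,c in(("w4",248),("w5",252)):
    g=cv2.imread(f"pics/{f}.png").max(2).astype(float)[:,c-12:c+12].mean(1)
    print(f,"sil",[ (r,int(g[r])) for r in range(104,116)]);
    d=g[2:]-g[:-2];print([(r+1,round(d[r],1)) for r in range(114,225) if abs(d[r])>4])
for n,T,p in(("w1",T1,(252,225)),("w4",T4,(248,108)),("w5 if upright",G,(252,110.5))): print(n,tang(*wr(T,p)))
E
```

```text
Traceback (most recent call last):
ValueError: zero-size array to reduction operation minimum which has no identity
```

```bash
python3 - <<'E'
from h import *
np.set_printoptions(precision=1,suppress=True)
def tang(o,d):
    v=np.array([d[0],d[2]])/np.hypot(d[0],d[2]);n=np.array([-v[1],v[0]]);n*=np.sign(n[0])
    return o[0]-(66-(o[2]-75)*n[1])/n[0]
for f in("top0","t4"):
    im=cv2.imread(f"pics/{f}.png");m=(im.max(2)<62)[175:200,306:315];print(f,[175+int(m[:,c].argmax()) for c in range(9)])
print("top xc",tang(*ray("top",(311,183))))
m=viewer.camera_model("wrist")
def wr(T,p):
    C=T@np.array(m['tool_from_camera']);return C[:3,3],C[:3,:3]@[(p[0]-m['cx'])/m['fx'],(p[1]-m['cy'])/m['fy'],1]
T5=wpose();T4=T5.copy();T4[:3,3]=[520.9,-231.9,106.9]
G=T5.copy();G[:3,3]=[531.7,-229.5,96.2]
T1=np.load("T1.npy")
for f,c in(("w4",248),("w5",252)):
    g=cv2.imread(f"pics/{f}.png").max(2).astype(float)[:,c-12:c+12].mean(1)
    print(f,"sil",[ (r,int(g[r])) for r in range(104,116)]);
    d=g[2:]-g[:-2];print([(r+1,round(d[r],1)) for r in range(114,225) if abs(d[r])>4])
for n,T,p in(("w1",T1,(252,225)),("w4",T4,(248,108)),("w5 if upright",G,(252,110.5))): print(n,tang(*wr(T,p)))
E
```

```text
top0 [183, 183, 183, 183, 183, 183, 183, 183, 184]
t4 [183, 183, 183, 183, 183, 183, 183, 183, 184]
top xc 554.591020792939
w4 sil [(104, 205), (105, 209), (106, 216), (107, 215), (108, 101), (109, 30), (110, 23), (111, 25), (112, 26), (113, 27), (114, 28), (115, 28)]
[(123, np.float64(5.4)), (125, np.float64(-4.5)), (145, np.float64(9.3)), (146, np.float64(8.6)), (170, np.float64(-13.1)), (171, np.float64(-11.0)), (172, np.float64(11.5)), (175, np.float64(11.9)), (200, np.float64(-6.8)), (201, np.float64(-15.5)), (202, np.float64(-8.0))]
w5 sil [(104, 149), (105, 148), (106, 146), (107, 147), (108, 149), (109, 149), (110, 95), (111, 36), (112, 25), (113, 26), (114, 27), (115, 32)]
[(126, np.float64(8.3)), (128, np.float64(-7.2)), (149, np.float64(10.0)), (150, np.float64(10.1)), (176, np.float64(-5.9)), (177, np.float64(-19.6)), (178, np.float64(4.1)), (179, np.float64(20.3)), (209, np.float64(-5.8)), (210, np.float64(-16.9)), (211, np.float64(-8.1))]
w1 555.5701956185177
w4 553.7205403407476
w5 if upright 552.4444091862988
```

```bash
python3 - <<'E'
from h import *
from scipy.optimize import least_squares
np.set_printoptions(precision=2,suppress=True)
m=viewer.camera_model("wrist");TC=np.array(m['tool_from_camera'])
T5=wpose();T4=T5.copy();T4[:3,3]=[520.9,-231.9,106.9];G=T5.copy();G[:3,3]=[531.7,-229.5,96.2]
def row(T,P):
    C=np.linalg.inv(T@TC);p=C[:3,:3]@P+C[:3,3];return m['fy']*p[1]/p[2]+m['cy']
def pt(a,xc,al=0,d=(0,0)):
    p=np.array([-66*np.cos(a),66*np.sin(a)+75]) # headset frame
    g=np.array([-44.5,119.5]);c,s=np.cos(al),np.sin(al);p=g+np.array([[c,s],[-s,c]])@(p-g)+d  # al>0: far side droops
    return np.array([xc+p[0],-229.5,p[1]])
r4=[124,145.7,173,201];r5=[127,149.6,178,210]
from scipy.optimize import brentq
for xc in(552.5,554,555.5):
    A=[brentq(lambda a:row(T4,pt(a,xc))-r,.9,2.0 if r>130 else 2.1) for r in r4]
    pr=[row(G,pt(a,xc)) for a in A]
    f=least_squares(lambda v:[row(G,pt(a,xc,v[0],(v[1],0)))-r for a,r in zip(A,r5)],[0,0])
    print(xc,np.degrees(A),pr,"tilt,slide",f.x,f.fun)
E
```

```text
552.5 [107.31  90.65  75.32  61.49] [np.float64(126.42842742397569), np.float64(150.09175538366298), np.float64(179.91702578222882), np.float64(210.44714185320265)] tilt,slide [0.02 0.55] [-0.17  0.09  0.92 -0.81]
554 [105.5   89.34  74.16  60.33] [np.float64(126.43822852631385), np.float64(150.09175091479847), np.float64(179.9003224549432), np.float64(210.40628860216486)] tilt,slide [0.02 0.53] [-0.17  0.09  0.92 -0.82]
555.5 [103.77  88.06  73.02  59.16] [np.float64(126.44666930608021), np.float64(150.0907251541342), np.float64(179.88258501860062), np.float64(210.3642860692651)] tilt,slide [0.03 0.51] [-0.16  0.1   0.92 -0.82]
```

The band creases fit 60/75/90/105° for a headset centre at x=554, and tilt in the grip is about 0.02 rad. Next I'll carry it to the tip side of the rail.

Request:
arm_command([
  [0, 0, 0.2, 0, 0.4, 0.13, 15],
  [0, 0, 0.2, 0, 0.7, 0, 15],
  [0, 0, 0.2, 0, 0.7, 0, 15],
  [0, 0, 0.2, 0.1, 0.7, 0, 15],
  [0, 0, 0.2, 0.2, 0.7, 0, 15],
])

```text
clock: 11.3
tool_pos: [549.0, -35.0, 232.6]
tcp_rot: [-2.809, -0.302, -1.161]
force: [1.0, -0.8, -1.7]
finger_gap: 28.9
finger_force: 50.0
```

Request:
arm_command([
  [0, 0, 0, 0.2, 0.4, 0, 15],
  [0, 0, 0, 0.15, 0.2, 0, 15],
  [0, 0, 0, 0, 0, 0, 15],
  [0, 0, 0, 0, 0, 0, 15],
])

```text
clock: 11.8
tool_pos: [570.2, -1.3, 232.6]
tcp_rot: [-2.81, -0.3, -1.162]
force: [-0.1, 0.5, -1.1]
finger_gap: 28.8
finger_force: 50.0
```

```bash
python3 - <<'E'
from h import *
np.set_printoptions(precision=3,suppress=True)
s=telemetry.state();print(s['q'],s['tool_pos'],s['force'],s['finger_force'],tgt(12.55,45,[573.8,5.4,235]))
for n in("wrist","scene","top"): cv2.imwrite(f"pics/{n}6.png",viewer.read_camera(n)[:,:,::-1])
g=cv2.imread("pics/wrist6.png").max(2).astype(float)[:,240:264].mean(1);d=g[2:]-g[:-2];print([(r+1,round(d[r],1)) for r in range(100,225) if abs(d[r])>4])
E
```

```text
[-0.261  0.074  2.145  1.053  0.385  0.204] [570.17   -1.332 232.6  ] [-0.108  0.512 -1.12 ] 49.99070021658554 (array([-0.024, -0.01 ,  0.025]), array([0.061, 0.112, 0.04 ]))
[(109, np.float64(-84.0)), (110, np.float64(-195.6)), (111, np.float64(-135.0)), (112, np.float64(-22.9)), (114, np.float64(6.7)), (126, np.float64(9.4)), (128, np.float64(-7.5)), (149, np.float64(10.8)), (150, np.float64(9.0)), (176, np.float64(-5.8)), (177, np.float64(-19.8)), (178, np.float64(7.0)), (179, np.float64(21.5)), (209, np.float64(-7.5)), (210, np.float64(-18.0)), (211, np.float64(-8.3))]
```

Request:
arm_command([
  [-0.02, -0.01, 0.02, 0.06, 0.11, 0.05, 15],
  [0, 0, 0, -0.035, 0.16, 0, 15],
  [0, 0, 0, -0.072, 0.325, 0, 15],
  [0, 0, 0, -0.072, 0.325, 0, 15],
  [0, 0, 0, -0.036, 0.163, 0, 15],
])

```text
clock: 12.58
tool_pos: [560.9, 65.0, 236.0]
tcp_rot: [-2.81, -0.308, -1.165]
force: [0.5, -0.2, -2.3]
finger_gap: 29.4
finger_force: 50.0
```

```bash
python3 - <<'E'
from h import *
np.set_printoptions(precision=3,suppress=True)
s=telemetry.state();print(s['q'],s['tool_pos'],s['force'],s['ft_torque'],tgt(12.55,45,[539.1,161.5,235]))
E
```

```text
[-0.081  0.045  2.168  0.915  0.268  0.459] [560.899  64.958 235.963] [ 0.543 -0.223 -2.341] [-0.1    0.776  0.017] (array([-0.004,  0.004,  0.001]), array([-0.363,  1.609, -0.016]))
```

Request:
arm_command([
  [0, 0, 0, -0.036, 0.163, 0, 15],
  [0, 0, 0, -0.036, 0.163, 0, 15],
  [0, 0, 0, -0.072, 0.325, 0, 15],
])

```text
clock: 12.95
tool_pos: [552.5, 103.2, 236.0]
tcp_rot: [-2.81, -0.306, -1.166]
force: [0.2, -0.7, -1.1]
finger_gap: 29.0
finger_force: 50.0
```

Request:
arm_command([
  [0, 0, 0, -0.072, 0.325, 0, 15],
  [0, 0, 0, -0.072, 0.325, 0, 15],
  [0, 0, 0, -0.072, 0.3, 0, 15],
  [0, 0, 0, 0, 0, 0, 15],
  [0, 0, 0, 0, 0, 0, 15],
])

```text
clock: 13.58
tool_pos: [539.8, 159.0, 235.9]
tcp_rot: [-2.811, -0.308, -1.165]
force: [0.0, 0.1, -2.5]
finger_gap: 28.9
finger_force: 50.0
```

```bash
python3 - <<'E'
from h import *
np.set_printoptions(precision=3,suppress=True)
s=telemetry.state();print(s['q'],s['tool_pos'],s['force'],s['ft_torque'],tgt(12.55,45,[539.1,161.5,235]))
for n in("wrist","scene","top"): cv2.imwrite(f"pics/{n}7.png",viewer.read_camera(n)[:,:,::-1])
g=cv2.imread("pics/wrist7.png").max(2).astype(float)[:,240:264].mean(1);d=g[2:]-g[:-2];print([(r+1,round(d[r],1)) for r in range(100,225) if abs(d[r])>4])
E
```

```text
[0.195 0.039 2.174 0.119 0.144 1.436] [539.806 159.027 235.893] [ 0.02   0.093 -2.45 ] [-0.161  0.812 -0.022] (array([-0.001,  0.003,  0.003]), array([-0.012,  0.041, -0.015]))
[(101, np.float64(91.5)), (102, np.float64(47.0)), (103, np.float64(11.4)), (112, np.float64(-9.9)), (113, np.float64(-23.5)), (114, np.float64(-19.4)), (115, np.float64(-5.5)), (116, np.float64(-15.5)), (117, np.float64(-30.5)), (118, np.float64(-32.2)), (119, np.float64(-34.8)), (120, np.float64(-27.6)), (121, np.float64(-9.2)), (171, np.float64(-5.5)), (173, np.float64(10.2)), (174, np.float64(6.1)), (175, np.float64(-5.2)), (176, np.float64(-7.1)), (183, np.float64(-32.3)), (184, np.float64(-62.2)), (185, np.float64(-32.9)), (210, np.float64(-6.0)), (212, np.float64(6.1)), (214, np.float64(4.6)), (215, np.float64(4.0))]
```

Wrist joint 5 is near its lower limit here, so I'll shift about 30 mm toward the tip, which gives it more room and stays inside the window, then start lowering.

Request:
arm_command([
  [0, 0, 0, 0.036, -0.163, 0, 15],
  [0, 0, 0, 0.036, -0.163, 0, 15],
  [0, 0, 0, 0.036, -0.163, 0, 15],
  [0, 0, 0, 0, 0, 0, 15],
  [0, 0, 0, 0, 0, 0, 15],
])

```text
clock: 14.35
tool_pos: [546.4, 129.5, 235.9]
tcp_rot: [-2.811, -0.306, -1.165]
force: [0.2, -0.1, -1.6]
finger_gap: 29.0
finger_force: 50.0
```

Request:
arm_command([
  [0, 0, 0, 0, 0, -0.04, 15],
  [0, 0, 0, 0, 0, -0.04, 15],
  [0, 0, 0, 0, 0, -0.04, 15],
  [0, 0, 0, 0, 0, -0.04, 15],
  [0, 0, 0, 0, 0, 0, 15],
])

```text
clock: 14.98
tool_pos: [546.3, 129.6, 226.0]
tcp_rot: [-2.811, -0.307, -1.165]
force: [0.1, 0.3, -0.9]
finger_gap: 29.1
finger_force: 50.0
```

```bash
python3 - <<'E'
from h import *
np.set_printoptions(precision=3,suppress=True)
s=telemetry.state();print(s['q'],s['tool_pos'],s['force'],s['ft_torque'],tgt(12.55,45,s['tool_pos']))
E
```

```text
[0.108 0.053 2.189 0.59  0.14  0.908] [546.342 129.64  226.032] [ 0.143  0.274 -0.904] [-0.139  0.734 -0.063] (array([-0.002,  0.   ,  0.009]), array([0., 0., 0.]))
```

Request:
arm_command([
  [0, 0, 0, 0, 0, -0.04, 15],
  [0, 0, 0, 0, 0, -0.04, 15],
  [0, 0, 0, 0, 0, -0.04, 15],
  [0, 0, 0, 0, 0, 0, 15],
])

```text
clock: 15.48
tool_pos: [546.3, 129.6, 218.8]
tcp_rot: [-2.811, -0.307, -1.165]
force: [0.5, -0.3, -0.6]
finger_gap: 29.2
finger_force: 50.0
```

Request:
arm_command([
  [0, 0, 0, 0, 0, -0.03, 15],
  [0, 0, 0, 0, 0, -0.03, 15],
  [0, 0, 0, 0, 0, 0, 15],
])

```text
clock: 15.85
tool_pos: [546.4, 129.6, 215.4]
tcp_rot: [-2.811, -0.307, -1.165]
force: [-0.2, 0.3, -1.5]
finger_gap: 29.4
finger_force: 50.0
```

Request:
arm_command([
  [0, 0, 0, 0, 0, -0.03, 15],
  [0, 0, 0, 0, 0, -0.03, 15],
  [0, 0, 0, 0, 0, 0, 15],
])

```text
clock: 16.23
tool_pos: [546.4, 129.6, 211.7]
tcp_rot: [-2.811, -0.307, -1.165]
force: [0.7, 0.2, -1.4]
finger_gap: 29.1
finger_force: 50.0
```

Request:
arm_command([
  [0, 0, 0, 0, 0, -0.03, 15],
  [0, 0, 0, 0, 0, -0.03, 15],
  [0, 0, 0, 0, 0, 0, 15],
])

```text
clock: 16.6
tool_pos: [546.4, 129.6, 208.3]
tcp_rot: [-2.811, -0.307, -1.165]
force: [0.1, -0.7, -1.4]
finger_gap: 29.2
finger_force: 50.0
```

```bash
python3 - <<'E'
from h import *
s=telemetry.state();print(s['q'],s['ft_torque'])
E
```

```text
[0.10764891 0.08780061 2.20837841 0.89468527 0.09979965 0.60101449] [-0.13274902  0.77280884  0.05792661]
```

Request:
arm_command([
  [0, 0, 0.25, 0, 0, 0, 15],
  [0, 0, 0.25, 0, 0, 0, 15],
  [0, 0, 0, 0, 0, 0, 15],
  [0, 0, 0, 0, 0, 0, 15],
])

```text
clock: 17.1
tool_pos: [546.4, 129.5, 208.3]
tcp_rot: [-2.767, -0.423, -1.147]
force: [-0.7, -0.3, -1.4]
finger_gap: 29.1
finger_force: 50.0
```

Request:
arm_command([
  [0, 0, 0, 0, 0, -0.03, 15],
  [0, 0, 0, 0, 0, -0.03, 15],
  [0, 0, 0, 0, 0, 0, 15],
])

```text
clock: 17.48
tool_pos: [546.3, 129.7, 204.4]
tcp_rot: [-2.767, -0.425, -1.146]
force: [-0.5, -0.0, -1.7]
finger_gap: 29.3
finger_force: 50.0
```

```bash
python3 - <<'E'
from h import *
s=telemetry.state();print(s['q'],s['force'],s['ft_torque'],tgt(17.55,45,s['tool_pos']))
E
```

```text
[0.05421108 0.09692905 2.21040149 1.22359215 0.18788901 0.17416731] [-0.48601215 -0.0180287  -1.68089042] [-0.24761441  0.71418366  0.03995975] (array([-0.00243704,  0.00025604,  0.00865356]), array([0., 0., 0.]))
```

Request:
arm_command([
  [0, 0, 0, 0, 0, -0.025, 15],
  [0, 0, 0, 0, 0, -0.025, 15],
  [0, 0, 0, 0, 0, 0, 15],
])

```text
clock: 17.85
tool_pos: [546.4, 129.6, 201.6]
tcp_rot: [-2.767, -0.425, -1.147]
force: [0.5, 0.1, -1.7]
finger_gap: 29.0
finger_force: 50.0
```

Request:
arm_command([
  [0, 0, 0, 0, 0, -0.025, 15],
  [0, 0, 0, 0, 0, -0.025, 15],
  [0, 0, 0, 0, 0, 0, 15],
])

```text
clock: 18.23
tool_pos: [546.4, 129.6, 198.5]
tcp_rot: [-2.767, -0.425, -1.147]
force: [0.5, 0.7, -1.3]
finger_gap: 29.2
finger_force: 50.0
```

Request:
arm_command([
  [0, 0, 0, 0, 0, -0.025, 15],
  [0, 0, 0, 0, 0, -0.025, 15],
  [0, 0, 0, 0, 0, 0, 15],
])

```text
clock: 18.6
tool_pos: [546.3, 129.6, 195.5]
tcp_rot: [-2.767, -0.425, -1.147]
force: [-0.8, -0.2, -1.3]
finger_gap: 29.0
finger_force: 50.0
```

Request:
arm_command([
  [0, 0, 0, 0, 0, -0.025, 15],
  [0, 0, 0, 0, 0, -0.025, 15],
  [0, 0, 0, 0, 0, 0, 15],
])

```text
clock: 18.98
tool_pos: [546.8, 129.7, 193.2]
tcp_rot: [-2.766, -0.425, -1.148]
force: [-0.1, 0.7, 2.6]
finger_gap: 28.7
finger_force: 50.0
```

```bash
python3 - <<'E'
from h import *
s=telemetry.state();print(s['q'],s['force'],s['ft_torque'])
im=viewer.read_camera("scene");cv2.imwrite("pics/scene8.png",im[:,:,::-1]);a=cv2.imread("pics/scene0.png")
# disc/rail pixels in scene0: greyish-dark near (294,147)
c=a[125:165,282:312];hsv=cv2.cvtColor(c,cv2.COLOR_BGR2HSV);m=(hsv[:,:,1]<70)&(c.max(2)<105)
for r in range(0,40,2): print(125+r,''.join('#' if v else '.' for v in m[r]),c[r].max(1)[::3])
E
```

```text
[ 0.05394949  0.12138579  2.2212561   1.41558514  0.17899735 -0.02112407] [-0.12618191  0.65592588  2.60011737] [0.02179315 0.11571547 0.03752986]
125 .............................. [139  57  50  51  52  51  48  48  53  56]
127 .............................. [119  74  58  50  49  51  52  49  49  48]
129 .............................. [169 114  59  76  61  48  49  51  52  51]
131 ..........#................... [172 171 173 108  52  78  59  48  47  49]
133 ..............#............... [175 173 175 172 174  61  57  81  63  51]
135 ..............#####........... [167 172 173 172 172  61  58  55  65  84]
137 .............############..... [149 153 168 169 133  63  63  62  57  53]
139 ............#############..... [151 151 150 152  70  64  62  61  53  52]
141 ...........#############...... [151 153 153 154  63  63  62  61  52  52]
143 .........##############....... [149 154 152 103  64  62  61  55  59  56]
145 ........##############........ [151 154 153  61  64  63  62  54  58  60]
147 .......#############.......... [152 155 126  60  60  63  62  58  57  61]
149 .......############........... [150 157 137  57  59  60  58  57  57  61]
151 ........###########........... [152 157 150  60  57  57  56  60  61  60]
153 ...........#######............ [151 155 153 150  73  57  57  54  61  60]
155 .............................. [153 153 153 157 131  62  59  56  62  60]
157 .............................. [155 152 153 160 104  57  59  62  60  57]
159 .............................. [151 155 153 156  96  57  56  62  60  59]
161 .............................. [154 152 156 118  57  60  58  61  58  59]
163 .............................. [152 152 154  93  57  56  60  63  57  59]
```

Contact felt: vertical force went from −1.3 to +2.6 N at an underside height of about 231 mm. Hold briefly and check.

Request:
arm_command([
  [0, 0, 0, 0, 0, 0, 15],
  [0, 0, 0, 0, 0, 0, 15],
  [0, 0, 0, 0, 0, 0, 15],
])

```text
clock: 19.4
tool_pos: [546.7, 129.6, 193.1]
tcp_rot: [-2.766, -0.425, -1.148]
force: [1.8, 0.4, 3.0]
finger_gap: 28.9
finger_force: 50.0
```

```bash
python3 - <<'E'
from h import *
np.set_printoptions(precision=2,suppress=True)
s=telemetry.state();T=wpose();im=viewer.read_camera("wrist")[:,:,::-1];cv2.imwrite("pics/w9.png",im)
g=im.max(2).astype(float)[:,244:260].mean(1);d=g[2:]-g[:-2];print([(r+1,round(d[r],1)) for r in range(100,240) if abs(d[r])>4])
h=np.arctan2(T[1,2],T[0,2]);O=T[:3,3]+[22.4*np.cos(h),22.4*np.sin(h),-96.2];y=np.radians(12.55)
A=np.array([[np.cos(y),np.sin(y)],[-np.sin(y),np.cos(y)]]);print("in stand",A@(O[:2]-[565,157]),O[2],np.degrees(h),s['force'],s['ft_torque'])
E
```

```text
[(102, np.float64(-5.6)), (103, np.float64(-8.8)), (104, np.float64(-6.0)), (118, np.float64(-30.4)), (119, np.float64(-61.9)), (120, np.float64(-38.9)), (121, np.float64(-4.4)), (210, np.float64(-6.4)), (212, np.float64(4.8)), (213, np.float64(5.0)), (214, np.float64(4.7))]
in stand [ -1.45 -20.83] 96.90076386156461 17.466457514384047 [1.78 0.38 3.04] [ 0.11 -0.32  0.08]
```

Request:
arm_command([
  [0, 0, 0, 0, 0, 0, 28],
  [0, 0, 0, 0, 0, 0, 32],
  [0, 0, 0, 0, 0, 0, 40],
  [0, 0, 0, 0, 0, 0, 50],
  [0, 0, 0, 0, 0, 0, 55],
], newtons=10)

```text
clock: 20.08
tool_pos: [546.3, 129.6, 192.6]
tcp_rot: [-2.767, -0.425, -1.147]
force: [-0.2, 0.2, 0.0]
finger_gap: 53.6
finger_force: 0.0
```

Request:
arm_command([
  [0, 0, 0, 0, 0, 0, 55],
  [0, 0, 0, 0, 0, 0, 55],
  [0, 0, 0, 0, 0, 0, 55],
])

```text
clock: 20.45
tool_pos: [546.4, 129.6, 192.7]
tcp_rot: [-2.767, -0.425, -1.147]
force: [-0.2, -0.0, 0.2]
finger_gap: 55.1
finger_force: 0.0
```

Released. Retreat along the tool axis.

Request:
arm_command([
  [0, 0, 0, -0.11, -0.035, 0.12, 55],
  [0, 0, 0, -0.22, -0.07, 0.24, 55],
  [0, 0, 0, -0.34, -0.11, 0.35, 55],
  [0, 0, 0, -0.34, -0.11, 0.35, 55],
  [0, 0, 0, -0.34, -0.11, 0.35, 55],
])

```text
clock: 21.08
tool_pos: [464.6, 103.2, 277.9]
tcp_rot: [-2.767, -0.425, -1.147]
force: [1.0, 0.3, 0.8]
finger_gap: 55.2
finger_force: 0.0
```

Request:
arm_command([
  [0, 0, 0, -0.5, -0.1, 0.2, 55],
  [0, 0, 0, -0.5, -0.1, 0.1, 55],
  [0, 0, 0, 0, 0, 0, 55],
  [0, 0, 0, 0, 0, 0, 55],
  [0, 0, 0, 0, 0, 0, 55],
])

```text
clock: 21.7
tool_pos: [405.8, 91.6, 295.0]
tcp_rot: [-2.767, -0.425, -1.146]
force: [0.7, -0.3, 0.6]
finger_gap: 54.4
finger_force: 0.0
```

```bash
python3 - <<'E'
from h import *
np.set_printoptions(precision=1,suppress=True)
s=telemetry.state();T=wpose();im=viewer.read_camera("wrist")[:,:,::-1];im2=viewer.read_camera("wrist")[:,:,::-1];cv2.imwrite("pics/w10.png",im)
print(s['tool_pos'],s['force'],s['clock'],"motion",cv2.absdiff(im,im2).max())
m=viewer.camera_model("wrist");C=np.linalg.inv(T@np.array(m['tool_from_camera']))
def pw(P):
    p=C[:3,:3]@P+C[:3,3];return np.array([m['fx']*p[0]/p[2]+m['cx'],m['fy']*p[1]/p[2]+m['cy']])
y=np.radians(17.5);X=np.array([np.cos(y),np.sin(y),0]);O=np.array([567.7,136.3,96.5])
print("near cup top",pw(O-71*X+[0,0,60]),"near cup bottom",pw(O-71*X),"crown",pw(O+[0,0,141]),"leg",pw(O-66*X+[0,0,75]))
b=((im.max(2)<62)).astype(np.uint8);b[245:]=0
k,l,st,ce=cv2.connectedComponentsWithStats(b);print([(list(map(int,st[i])),ce[i]) for i in range(1,k) if st[i][4]>250])
E
```

```text
[405.8  91.6 295. ] [ 0.7 -0.3  0.6] 21.7 motion 75
near cup top [257.7 191.1] near cup bottom [257.  213.2] crown [258.3  93.1] leg [257.8 180.6]
[([105, 58, 37, 71, 936], array([122. ,  88.7])), ([238, 76, 40, 112, 3270], array([257.4, 132.1])), ([409, 85, 100, 65, 792], array([446.8, 131.2])), ([391, 115, 88, 62, 537], array([423. , 159.4]))]
```

Request:
arm_command([
  [0, 0, 0, 0, 0, 0, 55],
  [0, 0, 0, 0, 0, 0, 55],
  [0, 0, 0, 0, 0, 0, 55],
  [0, 0, 0, 0, 0, 0, 55],
  [0, 0, 0, 0, 0, 0, 55],
])

```text
clock: 22.42
tool_pos: [405.4, 91.5, 295.4]
tcp_rot: [-2.767, -0.425, -1.147]
force: [-0.0, -0.3, -0.6]
finger_gap: 55.2
finger_force: 0.0
```

Request:
arm_command([
  [0, 0, 0, 0, 0, 0, 55],
  [0, 0, 0, 0, 0, 0, 55],
  [0, 0, 0, 0, 0, 0, 55],
  [0, 0, 0, 0, 0, 0, 55],
  [0, 0, 0, 0, 0, 0, 55],
])

```text
clock: 23.05
tool_pos: [405.4, 91.5, 295.3]
tcp_rot: [-2.767, -0.425, -1.147]
force: [-0.4, 0.4, 0.5]
finger_gap: 55.0
finger_force: 0.0
```

```bash
python3 - <<'E'
from h import *
np.set_printoptions(precision=2,suppress=True)
for i in range(4):
    im=viewer.read_camera("wrist")[:,:,::-1].copy();b=((im.max(2)<62)).astype(np.uint8);b[245:]=0
    k,l,st,ce=cv2.connectedComponentsWithStats(b[:,:300]);j=1+st[1:,4].argmax();mm=l==j
    print(st[j],ce[j],[ (r,np.where(mm[r])[0][[0,-1]]) for r in (90,110,130,150,170)] if i==3 else "")
a=cv2.imread("pics/top0.png");t=viewer.read_camera("top")[:,:,::-1]
for n,(x,y,w,h) in dict(jar=(205,245,55,50),pot=(325,112,45,55),tub=(238,82,78,88)).items(): print(n,cv2.absdiff(a,t)[y:y+h,x:x+w].mean())
print(telemetry.state()['clock'])
E
```

```text
[ 237   76   40  112 3296] [257.03 132.47] 
[ 237   76   40  112 3294] [257.   132.54] 
[ 237   76   40  112 3294] [257.03 132.43] 
[ 237   76   40  112 3280] [257.09 132.34] [(90, array([244, 271])), (110, array([243, 272])), (130, array([240, 271])), (150, array([244, 272])), (170, array([244, 271]))]
jar 5.811636363636364
pot 2.755286195286195
tub 2.3470765345765345
23.3
```

```bash
python3 -c "
from workcell import robot
print(robot.sign_off())"
```

```text
the job is handed in; nothing more can be done
None
```

The ear defenders hang still and released on the rail, about 20 mm to the tip side of the stand's origin by my estimate. I handed the job in at about 23 s; sign-off returned no verdict.

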